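# Throw the double bolt on the parts chest to bar the other lid

## Robot

A 6-joint arm with a two-finger parallel gripper is mounted at the origin on the work surface. World frame = base frame: x ahead of the robot, y to its left, z up, the work surface at z = 0. Lengths are in m, angles in degrees, forces in N, time in s.
With the tool pointing down it reaches from about 0.275 to 0.975 m from the base axis. Payload 8.4 kg.
Tool frame: the origin (TCP) lies midway between the tips of the shut fingers; the grasp point (between the pads) lies 19 mm behind it; z points along the fingers, y is the direction in which the jaws open and shut (so a half turn about z gives the same grasp; the last joint's range is limited). The gripper opens to 92 mm and grips with 3 to 60 N. Pads are 20 mm wide; open, the fingers measure 128 mm over their backs; the gripper's body (75 mm by 189 mm) begins 69 mm behind the grasp point.
Start: joints at [-63.392, 20.225, 93.587, -0, 66.188, -0.138], TCP at [0.281, -0.558, 0.178] pointing down, gripper open.
Joint ranges: [-150.9, 150.9], [-52.94, 120.26], [3.33, 152.33], [-74.26, 254.26], [0, 154.13], [-172.89, 172.89]. Speed limits (degrees/s): [127.2, 127.2, 159.86, 180, 180, 180].

## Interface

Orientations are given as [roll, pitch, yaw] about the fixed x, y, z axes, in that order (R = Rz(yaw) Ry(pitch) Rx(roll)).
In Python, from plant import get_obs, imaging, arm gives the robot as it stands.
- The arm moves only by the tool arm_command, never from a script. Its argument "motion" is a list of rows, each a list of 7 numbers: the shift along the tool's x, y, z in m, then the turn, a rotation vector about the tool's x, y, z in rad, then the finger opening in m, from 0 to 0.0919. A call has exactly 5 rows; each row is the pose to reach, as a shift and turn from the pose commanded when the call began, along the tool's axes at that moment; what a row does not reach only later rows make up. A row lasts 1/12 s, in which the tool goes at most 41.7 mm and 7.16 degrees, less where a joint would pass 70% of its speed; a pose out of reach is approached as far as the arm can. A call with a gripper value outside its range is refused whole. The fingers move at their own pace and stop on an object; "force" is the grip in N (left out, the last holds). Time passes only in rows, so rows that repeat a pose let the fingers close, or fill a call up. It gives the time, the measured TCP pose, the force and the opening at its end, in the units of the state.
- get_obs(): the state, without advancing time (a new reading comes with each control period).
- imaging.read_camera(name): name is "scene" or "top" or "wrist"; returns a dict with "image" (420x560x3 uint8, red, green, blue), "fov_y" (degrees; the focal length in pixels is half the picture's height over the tangent of half this angle, whatever the lens; pixels are square), "cx", "cy" (the principal point, pixels), "world_to_cam" (4x4, takes a point from world to camera coordinates); the wrist camera has in their place "T_tool_cam" (4x4, takes a point from camera to tool coordinates, whose origin is the TCP and whose axes are the flange's). Camera axes: x right, y down, z forward; pixel columns grow to the right and rows downward; lengths in m; the calibration is good to about 2 mm. A picture is of the moment at which its call begins: read the wrist's pose just before it. There is no depth.
- arm.finish_job(): hands the job in, once; it reports no verdict.
The state is a dict: "clock": time; "qpos": joint angles; "qd": joint speeds; "joint_efforts": joint torques, N m; "eef_pos": TCP position; "eef_rot": TCP orientation; "ft_force": force on the tool from outside, world axes, zero at the start; "wrist_torque": the same for the moment, N m; "grip_width": opening from 0.0 (shut) to 1.0 (fully open).
Only numpy, scipy, OpenCV 4.12 (cv2) and the standard library are available. Lean on these libraries where they do the work, as an engineer would, in place of code of your own. Each camera call takes 0.05 s, during which the arm holds its last target.

## Task

The sliding bolt on the blue-lidded parts chest is barring one of its two lids; throw it across so that it bars the other lid instead. Lift it out of its notch by the red knob that stands clear, slide it to about the middle and set it down there, then take it by its other knob and draw it on until it drops fully home in the far notch, flat and level, and let go. Do not disturb the picking bin, the spare box or the spray can.

Things in the scene. Friction and masses are not known exactly. Their poses are not given: they have to be found in the camera images.
- chest: Fixed grey steel parts chest, 500 mm wide, 260 mm deep, with two blue hinged lids side by side; origin at the centre of its underside, x away from the robot side, y towards its left lid. The bolt lies along the front ledge, 120 mm above the table. Lids and their tongues (which pass under the bolt) stand 8 mm above the ledge; the lids begin 30 mm behind the bolt's centre line.
- guide_mid (a point): Middle of the bolt guide, on the ledge surface, on the centre line along which the bolt slides. Axes: x across the bolt, towards the lids; y along the bolt, towards the left lid; z up. The guide is a steel channel from y -60 to +60 mm: two upright cheeks 54 mm high, 26 mm apart inside, 34 mm outside.
- strap_mid (a point): Middle of the top of the hold-down strap that bridges the cheeks (40 mm long along y, 5 mm thick, underside 34 mm above the ledge). It keeps the bolt captive: the bolt can rise at most 16 mm from home.
- rest_mid (a point): Middle of the channel's floor, 10 mm above the ledge, level with the flat tops of the strike blocks. Each side has a strike plate with one notch, 44 mm long along y, between two blocks 16 mm long. The plates are screwed through long slots: each notch's centre lies 40 to 50 mm from the middle, each side by itself, out of sight, so the far one is found by touch. Between them the bolt rests flat.
- bolt_mid (a point): Centre of the bolt's bar. Loose flat bar, bare metal, 200 mm long (its y, along the guide's y), 22 wide, 8 thick, about 0.26 kg. Under its middle a tooth 40 mm long, 8 mm deep. Home in a notch this point is 14 mm above the ledge; tooth resting on the blocks: 22 mm. It starts home in the left or right notch. Held by one knob the bar may tip into the notch one end first.
- knob_left (a point): Centre, half-way up, of the left red knob: square post 22 x 22 mm, 38 mm tall (18 to 56 mm above the ledge when home), on the bar 85 mm from its middle towards +y. Grip it across the bolt (fingers along the guide's x). With the bolt thrown right it is sunk between the cheeks, 2 mm to spare, and cannot be gripped; with the bolt near the middle both knobs stand clear.
- knob_right (a point): Centre (half-way up) of the bolt's right red knob: the same post, 85 mm from the bar's middle towards -y; sunk between the cheeks when the bolt is thrown left.
- pick_bin: Bystander: small blue picking bin, 160 x 105 mm, 75 mm high; origin at the centre of its underside.
- spare_box: Bystander: small taped carton, 90 x 130 mm, 70 mm high; origin at the centre of its underside.
- spray_can: Bystander: upright green spray can with black cap, 58 mm across, 155 mm high; origin at the centre of its underside.
Things that resemble listed ones, but are neither listed nor needed, are in the scene too. Of the things shaped like the part that bears bolt_mid, the aluminium one is meant.

How it is judged:
By the outcome, as a careful person would: the job done as asked, in the order asked, and still so for the second after the job is handed in, with the robot touching nothing.
It also fails if it takes over 48 s, if anything falls off the work surface, if the arm or the gripper's body presses on something with over 40 N, if the wrist force passes 120 N, or if a joint passes its speed limit or range.

## Working session

There is one attempt and no reset: what is moved stays moved. The work goes in short steps, Python scripts to look and compute and a tool call to move; the robot and the scene stay as the last step left them, time stands still between calls to the robot, and variables do not carry over. Pictures are saved under pics/ and viewed, and the job is handed in when it is done.

Besides the shell and the picture viewer there is one more tool, called after "Request:" by a JSON object that holds its "op" and its "data". arm_command: Moves the arm, as the interface text tells. Its arguments: {"type":"object","properties":{"motion":{"type":"array"},"force":{"type":"number"}},"required":["motion"]}

```bash
mkdir -p pics; ls
python3 - <<'E'
from plant import get_obs, imaging, arm
import cv2,numpy as np
o=get_obs();print({k:np.round(v,3).tolist() for k,v in o.items()})
for n in ["scene","top","wrist"]:
    d=imaging.read_camera(n)
    cv2.imwrite(f"pics/{n}0.png",d["image"][:,:,::-1])
    print(n,{k:np.round(v,4).tolist() for k,v in d.items() if k!="image"})
E
```

```text
pics
{'clock': 0.0, 'qpos': [-63.393, 20.262, 93.628, -0.0, 66.187, -0.138], 'qd': [0.019, 0.029, 0.022, 0.097, -0.069, 0.071], 'joint_efforts': [-0.002, -59.385, -33.421, 0.069, 0.024, -0.0], 'eef_pos': [0.281, -0.558, 0.178], 'eef_rot': [-179.923, 0.0, 26.745], 'ft_force': [-0.571, 0.449, -0.353], 'wrist_torque': [-0.037, 0.021, -0.049], 'grip_width': 0.998}
scene {'fov_y': 44.209, 'cx': 274.8147, 'cy': 199.5727, 'world_to_cam': [[-0.8569, 0.5151, 0.0181, 0.3478], [0.3138, 0.5494, -0.7744, -0.0353], [-0.4088, -0.6579, -0.6324, 1.7911], [0.0, 0.0, 0.0, 1.0]]}
top {'fov_y': 47.6192, 'cx': 283.8648, 'cy': 208.5214, 'world_to_cam': [[0.0066, -0.9999, 0.0116, 0.009], [-0.9943, -0.0078, -0.1067, 0.4343], [0.1068, -0.0108, -0.9942, 1.5834], [0.0, 0.0, 0.0, 1.0]]}
wrist {'fov_y': 59.0885, 'cx': 279.2517, 'cy': 220.3134, 'T_tool_cam': [[0.001, -0.9697, -0.2441, 0.0675], [1.0, 0.0012, -0.0007, -0.0004], [0.0009, -0.2441, 0.9697, -0.2067], [0.0, 0.0, 0.0, 1.0]]}
```

View pics/scene0.png

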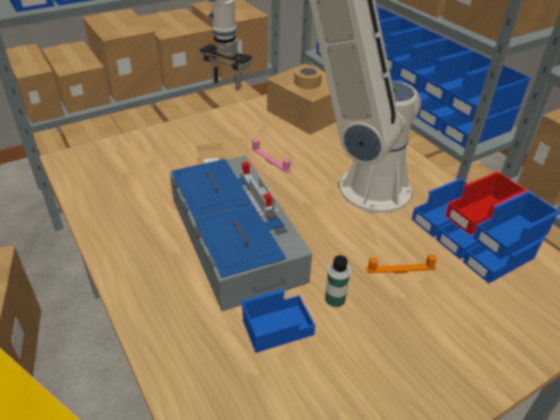

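View pics/top0.png

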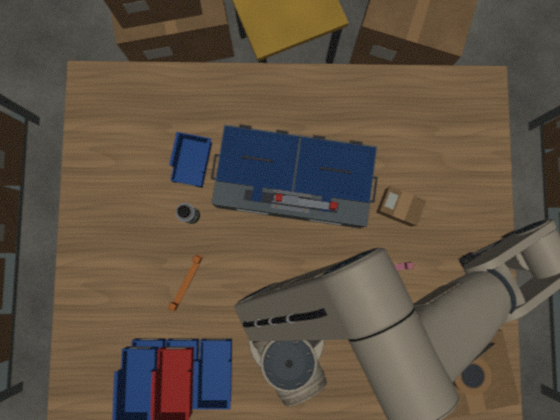

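View pics/wrist0.png

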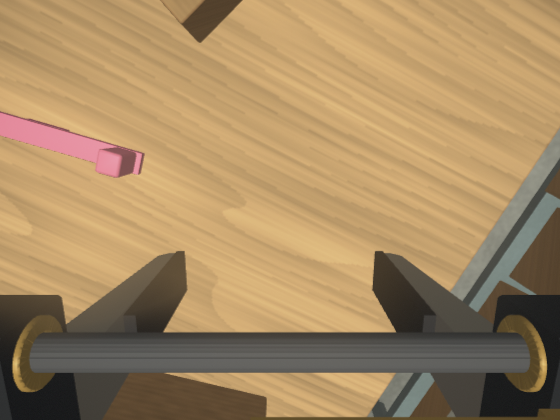

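Top view: the chest is centred at about (297,175), with red knobs near (278,198) and (334,206). Next I zoom in and triangulate.

```bash
cat > h.py <<'E'
from plant import get_obs, imaging, arm
import cv2,numpy as np
from scipy.spatial.transform import Rotation as R
def cam(n):
    o=get_obs(); d=imaging.read_camera(n)
    h=d["image"].shape[0]; f=h/2/np.tan(np.radians(d["fov_y"])/2)
    K=np.array([[f,0,d["cx"]],[0,f,d["cy"]],[0,0,1]])
    if n=="wrist":
        T=np.eye(4);T[:3,:3]=R.from_euler("xyz",o["eef_rot"],degrees=True).as_matrix();T[:3,3]=o["eef_pos"]
        W=np.linalg.inv(T@np.array(d["T_tool_cam"]))
    else: W=np.array(d["world_to_cam"])
    return d["image"],K,W
def ray(K,W,p):
    C=np.linalg.inv(W); v=C[:3,:3]@np.linalg.inv(K)@np.array([p[0],p[1],1.]); return C[:3,3],v
def onplane(K,W,p,z):
    c,v=ray(K,W,p); return c+v*(z-c[2])/v[2]
def proj(K,W,X):
    q=K@(W[:3,:3]@np.array(X)+W[:3,3]); return q[:2]/q[2]
def tri(K1,W1,p1,K2,W2,p2):
    X=cv2.triangulatePoints(K1@W1[:3],K2@W2[:3],np.array(p1,float).reshape(2,1),np.array(p2,float).reshape(2,1))[:,0];return X[:3]/X[3]
def red(img,amin=4):
    h=cv2.cvtColor(img,cv2.COLOR_RGB2HSV)
    m=(((h[...,0]<8)|(h[...,0]>172))&(h[...,1]>150)&(h[...,2]>70)).astype(np.uint8)
    n,l,s,c=cv2.connectedComponentsWithStats(m)
    return [(s[i].tolist(),c[i].round(1).tolist()) for i in range(1,n) if s[i,4]>=amin],m
E
python3 - <<'E'
from h import *
for n,(x0,y0,x1,y1) in {"scene":(160,130,330,310),"top":(160,110,440,250)}.items():
    im,K,W=cam(n)
    print(n,[r for r in red(im)[0] if x0<r[1][0]<x1 and y0<r[1][1]<y1])
    c=im[y0:y1,x0:x1];s=min(800/(x1-x0),600/(y1-y0))
    cv2.imwrite(f"pics/{n}z.png",cv2.resize(c,None,fx=s,fy=s,interpolation=cv2.INTER_CUBIC)[:,:,::-1])
E
```

```text
scene [([243, 162, 6, 12, 62], [245.6, 167.1]), ([264, 193, 7, 13, 63], [267.6, 198.8])]
top [([276, 194, 6, 7, 38], [278.5, 196.7]), ([330, 202, 7, 7, 43], [333.0, 205.1])]
```

View pics/scenez.png

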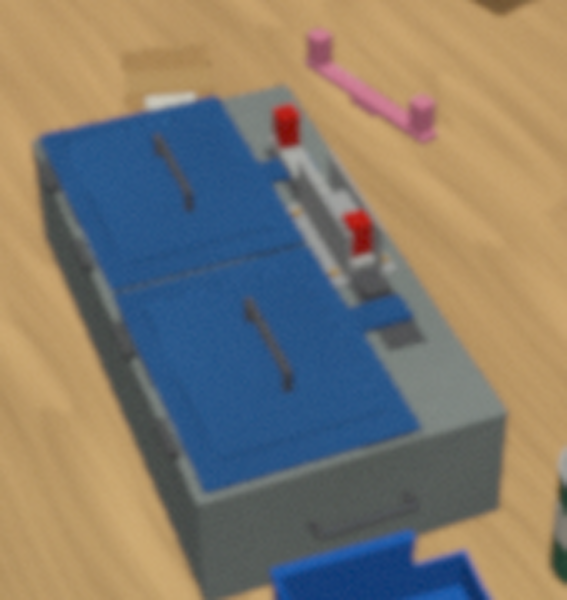

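View pics/topz.png

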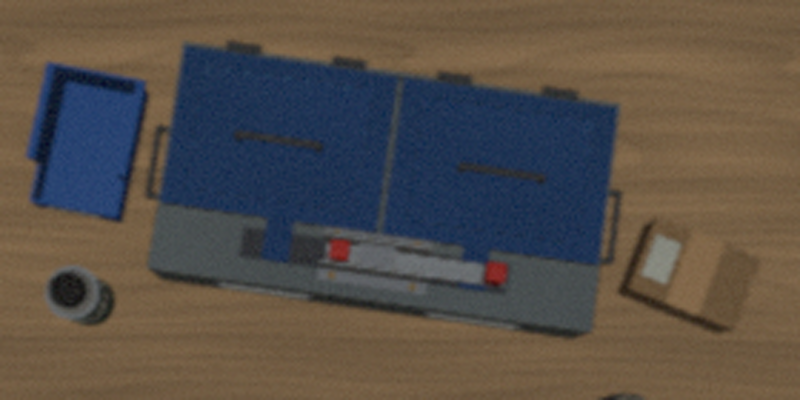

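The bolt is thrown right: its bar covers the right tongue and the left tongue is free. So I use the right knob first and slide towards +y. Now to triangulate.

Run:
```python
from h import *
i,K,W=cam("top");i2,K2,W2=cam("scene")
L=onplane(K,W,(278.5,196.7),.172);Rr=onplane(K,W,(333,205.1),.172)
print(L,Rr,np.linalg.norm(L-Rr),np.degrees(np.arctan2(*(L-Rr)[[1,0]]))-90)
L3=tri(K,W,(278.5,196.7),K2,W2,(267.6,198.8));R3=tri(K,W,(333,205.1),K2,W2,(245.6,167.1));print(L3,R3,np.linalg.norm(L3-R3))
d=L3-R3;print(np.degrees(np.arctan2(d[1],d[0]))-90)
# lid outline direction
h=cv2.cvtColor(i,cv2.COLOR_RGB2HSV);m=((h[...,0]>100)&(h[...,0]<125)&(h[...,1]>120)).astype(np.uint8);m[:, :214]=0;m[:,400:]=0;m[:100]=0;m[240:]=0
m=cv2.morphologyEx(m,cv2.MORPH_OPEN,np.ones((9,9)));m=cv2.morphologyEx(m,cv2.MORPH_CLOSE,np.ones((7,7)))
c=max(cv2.findContours(m,0,2)[0],key=cv2.contourArea);b=cv2.boxPoints(cv2.minAreaRect(c));P=[onplane(K,W,p,.128) for p in b];print(b.round(1).tolist(),np.round(P,4).tolist())
for a in range(4):
  d=P[(a+1)%4]-P[a];print(np.degrees(np.arctan2(d[1],d[0])).round(2),np.linalg.norm(d).round(3))
print(get_obs()['clock'])
```

```text
[0.45459023 0.03042275 0.172     ] [ 0.42996548 -0.13693674  0.172     ] 0.16916139497263943 -8.370260912405058
[0.45416722 0.03148667 0.16395921] [ 0.43151431 -0.13838662  0.16112066] 0.17140054790047757
-7.59568346063412
[[216.1999969482422, 181.5], [224.3000030517578, 125.5999984741211], [375.8999938964844, 147.5], [367.79998779296875, 203.5]] [[0.5073, 0.2282, 0.128], [0.6892, 0.2062, 0.128], [0.6219, -0.2804, 0.128], [0.4411, -0.2522, 0.128]]
-6.91 0.183
-97.88 0.491
171.12 0.183
82.15 0.485
0.35
```

```bash
cat >> h.py <<'E'
def delta(pos,yaw,roll=180.):
    o=get_obs();A=R.from_euler("xyz",o["eef_rot"],degrees=True)
    B=R.from_euler("xyz",[roll,0,yaw],degrees=True)
    return A.inv().apply(np.array(pos)-o["eef_pos"]).round(4),(A.inv()*B).as_rotvec().round(4)
E
python3 - <<'E'
from h import *
print(delta([.431,-.1375,.27],82))
E
```

```text
(array([ 0.323 , -0.3082, -0.0917]), array([-3.000e-04, -2.000e-04, -9.644e-01]))
```

Request:
{"op": "arm_command", "data": {"motion": [[0.028, -0.027, -0.014, 0, 0, -0.1, 0.09], [0.056, -0.054, -0.028, 0, 0, -0.2, 0.09], [0.084, -0.081, -0.042, 0, 0, -0.3, 0.09], [0.112, -0.108, -0.056, 0, 0, -0.4, 0.09], [0.14, -0.135, -0.07, 0, 0, -0.5, 0.09]]}}

```text
clock: 0.77
eef_pos: [0.3457, -0.3729, 0.2489]
eef_rot: [180.0, -0.0, 55.6]
ft_force: [0.6, 0.3, -0.4]
grip_width: 0.98
```

Run:
```python
from h import *
print(delta([.431,-.1375,.27],82))
```

```text
(array([ 0.2425, -0.0624, -0.021 ]), array([ 1.0e-04, -1.0e-04, -4.6e-01]))
```

Request:
{"op": "arm_command", "data": {"motion": [[0.04, -0.01, -0.004, 0, 0, -0.1, 0.09], [0.08, -0.02, -0.008, 0, 0, -0.2, 0.09], [0.12, -0.03, -0.012, 0, 0, -0.3, 0.09], [0.16, -0.04, -0.016, 0, 0, -0.4, 0.09], [0.2, -0.051, -0.02, 0, 0, -0.46, 0.09]]}}

```text
clock: 1.18
eef_pos: [0.4175, -0.1792, 0.2689]
eef_rot: [180.0, 0.0, 82.0]
ft_force: [0.8, 0.3, -0.2]
grip_width: 0.977
```

Run:
```python
from h import *
im,K,W=cam("wrist");print(get_obs()["eef_pos"],get_obs()["eef_rot"],delta([.431,-.1375,.27],82))
r=red(im)[0];print(r)
for a in r: print(onplane(K,W,a[1],.172))
cv2.imwrite("pics/w1.png",im[:,:,::-1])
```

```text
[ 0.41971903 -0.17309082  0.26958034] [179.8717991   -0.21291594  82.34194737] (array([ 0.0368,  0.0064, -0.0003]), array([ 0.0022, -0.0037,  0.006 ]))
[([275, 148, 26, 27, 679], [287.3, 160.9])]
[ 0.42879113 -0.1386109   0.172     ]
```

View pics/w1.png

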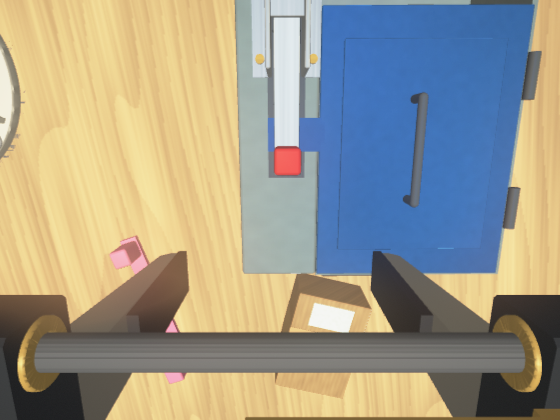

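The wrist picture shows the right knob at (287,160), in line with the tool, and the guide at (287,40). I move over the knob and look again.

Run:
```python
from h import *
print(get_obs()['eef_rot'],delta([.4288,-.1385,.23],82))
```

```text
[179.8717991   -0.21291594  82.34194737] (array([0.0353, 0.0043, 0.0397]), array([ 0.0022, -0.0037,  0.006 ]))
```

Request:
{"op": "arm_command", "data": {"motion": [[0.012, 0.0015, 0.013, 0, 0, 0, 0.09], [0.024, 0.003, 0.026, 0, 0, 0, 0.09], [0.035, 0.004, 0.04, 0, 0, 0, 0.06], [0.035, 0.004, 0.04, 0, 0, 0, 0.06], [0.035, 0.004, 0.04, 0, 0, 0, 0.06]]}}

```text
clock: 1.65
eef_pos: [0.4257, -0.1467, 0.2282]
eef_rot: [-179.9, -0.0, 81.8]
ft_force: [-0.5, 0.3, 0.4]
grip_width: 0.784
```

Run:
```python
from h import *
im,K,W=cam("wrist");print(get_obs()["eef_pos"],get_obs()["eef_rot"])
r,m=red(im);print(r)
for a in r: print(onplane(K,W,a[1],.172))
cv2.imwrite("pics/w2.png",im[:,:,::-1])
```

```text
[ 0.42617916 -0.14727504  0.22884178] [1.79998057e+02 1.49519864e-02 8.17781557e+01]
[([269, 199, 29, 28, 802], [283.0, 212.5])]
[ 0.4286293  -0.13895192  0.172     ]
```

View pics/w2.png

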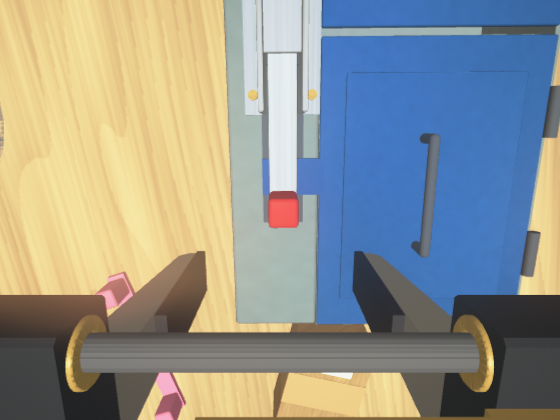

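Run:
```python
from h import *
for i in range(3): print(get_obs()['eef_pos'],delta([.4287,-.1388,.142],81.9))
```

```text
[ 0.42617916 -0.14727504  0.22884178] (array([0.0088, 0.0013, 0.0868]), array([ 0.    ,  0.0003, -0.0021]))
[ 0.42617916 -0.14727504  0.22884178] (array([0.0088, 0.0013, 0.0868]), array([ 0.    ,  0.0003, -0.0021]))
[ 0.42617916 -0.14727504  0.22884178] (array([0.0088, 0.0013, 0.0868]), array([ 0.    ,  0.0003, -0.0021]))
```

Request:
{"op": "arm_command", "data": {"motion": [[0.005, 0.001, 0.01, 0, 0, 0, 0.055], [0.009, 0.001, 0.03, 0, 0, 0, 0.055], [0.009, 0.001, 0.05, 0, 0, 0, 0.055], [0.009, 0.001, 0.07, 0, 0, 0, 0.055], [0.009, 0.001, 0.086, 0, 0, 0, 0.055]]}}

```text
clock: 2.12
eef_pos: [0.4283, -0.1385, 0.1413]
eef_rot: [180.0, 0.0, 81.7]
ft_force: [0.2, -0.1, 0.6]
grip_width: 0.6
```

Request:
{"op": "arm_command", "data": {"motion": [[0, 0, 0, 0, 0, 0, 0.03], [0, 0, 0, 0, 0, 0, 0.018], [0, 0, 0, 0, 0, 0, 0.01], [0, 0, 0, 0, 0, 0, 0.01], [0, 0, 0, 0, 0, 0, 0.01]], "force": 50}}

```text
clock: 2.53
eef_pos: [0.4292, -0.1385, 0.1434]
eef_rot: [179.9, 0.0, 81.7]
ft_force: [-0.1, -0.1, 0.3]
grip_width: 0.26
```

Run:
```python
from h import *
im,K,W=cam("wrist");o=get_obs();print(o["eef_pos"],o["eef_rot"],o["ft_force"],o["grip_width"])
cv2.imwrite("pics/w3.png",im[:,:,::-1])
```

```text
[ 0.42904509 -0.13846391  0.14329361] [1.79901951e+02 1.96603443e-02 8.17419918e+01] [ 0.18566804 -0.45869774  0.78104755] 0.21350687491233325
```

View pics/w3.png

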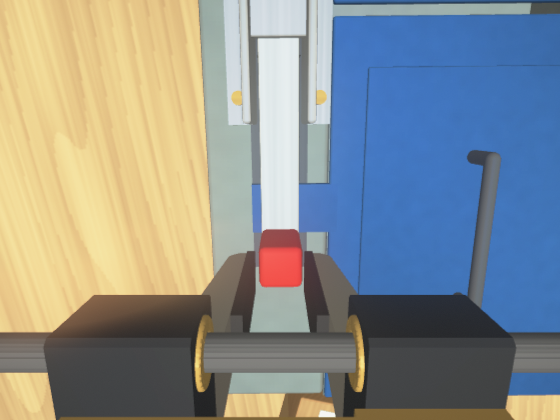

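The fingers are closing on either side of the knob, at (280,257). I let them close fully.

Request:
{"op": "arm_command", "data": {"motion": [[0, 0, 0, 0, 0, 0, 0.01], [0, 0, 0, 0, 0, 0, 0.01], [0, 0, 0, 0, 0, 0, 0.01], [0, 0, -0.002, 0, 0, 0, 0.01], [0, 0, -0.004, 0, 0, 0, 0.01]], "force": 55}}

```text
clock: 3.0
eef_pos: [0.4283, -0.1381, 0.1465]
eef_rot: [-180.0, -0.0, 81.8]
ft_force: [0.1, -0.4, 0.6]
grip_width: 0.108
```

Request:
{"op": "arm_command", "data": {"motion": [[0, 0, -0.002, 0, 0, 0, 0.01], [0, 0, -0.004, 0, 0, 0, 0.01], [0, 0, -0.006, 0, 0, 0, 0.01], [0, 0, -0.008, 0, 0, 0, 0.01], [0, 0, -0.008, 0, 0, 0, 0.01]]}}

```text
clock: 3.42
eef_pos: [0.4287, -0.1383, 0.1548]
eef_rot: [180.0, 0.0, 81.7]
ft_force: [0.5, 0.6, 1.0]
grip_width: 0.112
```

Run:
```python
from h import *
im,K,W=cam("wrist");o=get_obs();print(o["eef_pos"],o["eef_rot"],o["ft_force"],o["wrist_torque"],o["grip_width"])
cv2.imwrite("pics/w4.png",im[:,:,::-1])
im,K,W=cam("scene");cv2.imwrite("pics/s4.png",cv2.resize(im[130:250,200:320],None,fx=5,fy=5,interpolation=cv2.INTER_CUBIC)[:,:,::-1])
```

```text
[ 0.42858618 -0.13824027  0.15464161] [1.79972079e+02 5.06533207e-03 8.17488070e+01] [ 1.1079995  -0.19130393  1.06670372] [-0.04028877 -0.06191615  0.00206448] 0.11004338894551766
```

View pics/w4.png

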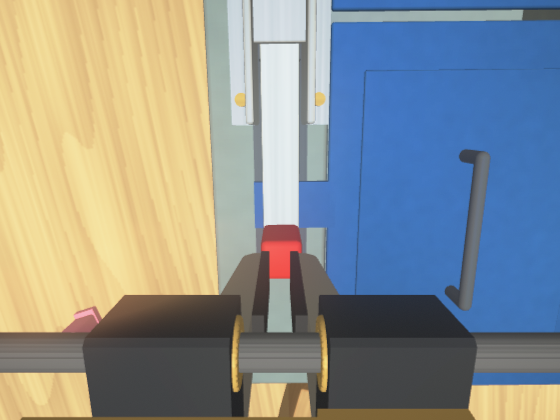

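View pics/s4.png

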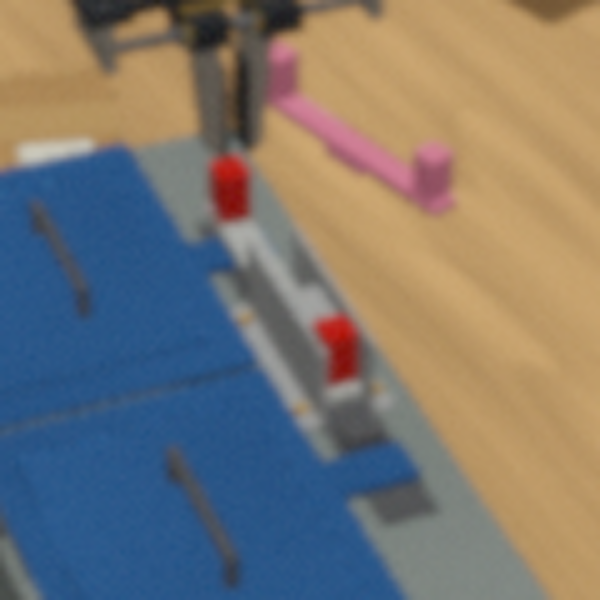

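The fingers shut to 10 mm, so the knob is not between them. I check my geometry by projecting the TCP into the pictures.

Run:
```python
from h import *
im,K,W=cam("wrist");o=get_obs();p=np.array(o["eef_pos"])
for n in ["wrist","scene","top"]:
    im,K,W=cam(n)
    print(n,"tcp",proj(K,W,p).round(1),"grasp",proj(K,W,p+[0,0,.019]).round(1),"knobtop(.4288,-.1385,.176)",proj(K,W,[.4288,-.1385,.176]).round(1), [r for r in red(im)[0] if r[0][4]>20])
    if n=="top": cv2.imwrite("pics/t5.png",cv2.resize(im[110:250,200:400],None,fx=4,fy=4,interpolation=cv2.INTER_CUBIC)[:,:,::-1])
```

```text
wrist tcp [280.6 247.2] grasp [280.7 258.3] knobtop(.4288,-.1385,.176) [281.5 260.5] [([262, 241, 40, 38, 977], [280.2, 257.0])]
scene tcp [246.6 168.6] grasp [246.5 163.6] knobtop(.4288,-.1385,.176) [246.4 162.9] [([243, 161, 6, 13, 64], [245.6, 166.9]), ([447, 172, 79, 62, 2094], [483.5, 197.8]), ([264, 193, 7, 13, 64], [267.6, 198.8])]
top tcp [332.8 206.3] grasp [333.5 205.6] knobtop(.4288,-.1385,.176) [333.7 205.3] [([276, 194, 6, 7, 39], [278.4, 196.8]), ([157, 349, 33, 71, 1407], [171.7, 382.6]), ([151, 371, 5, 49, 166], [153.1, 394.9])]
```

View pics/t5.png

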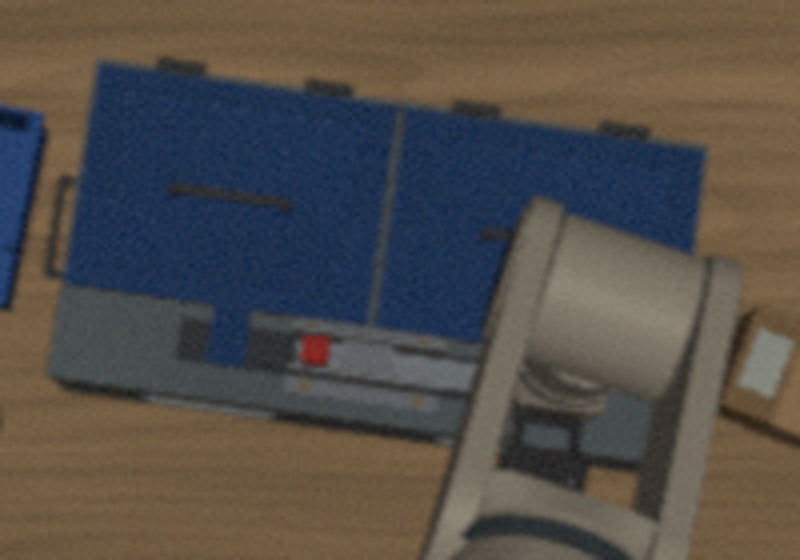

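All three views put the TCP at the knob, yet the visible fingertips sit above it: the tip gap in pixels gives a depth of about 0.17–0.18 m, against 0.217 m for the TCP. I measure where the tips really are.

Run:
```python
from h import *
im,K,W=cam("wrist");o=get_obs();print(o["eef_pos"],o["grip_width"])
cv2.imwrite("pics/w6.png",cv2.resize(im[210:300,200:360],None,fx=5,fy=5,interpolation=cv2.INTER_CUBIC)[:,:,::-1])
A=R.from_euler("xyz",o["eef_rot"],degrees=True);p=np.array(o["eef_pos"])
for t in (0,-.019,-.03,-.038,-.045):
  print(t,[proj(K,W,p+A.apply([x,y,t])).round(1).tolist() for y in(-.005,.005) for x in(-.01,.01)])
```

```text
[ 0.42832917 -0.13816809  0.15426777] 0.1092007757250482
0 [[272.1, 263.3], [272.0, 230.8], [289.0, 263.4], [289.3, 230.8]]
-0.019 [[271.4, 275.8], [271.2, 240.5], [289.8, 275.8], [290.1, 240.5]]
-0.03 [[270.9, 284.1], [270.7, 247.0], [290.4, 284.1], [290.7, 247.0]]
-0.038 [[270.5, 290.7], [270.3, 252.2], [290.8, 290.8], [291.2, 252.2]]
-0.045 [[270.2, 297.0], [270.0, 257.2], [291.3, 297.1], [291.6, 257.2]]
```

View pics/w6.png

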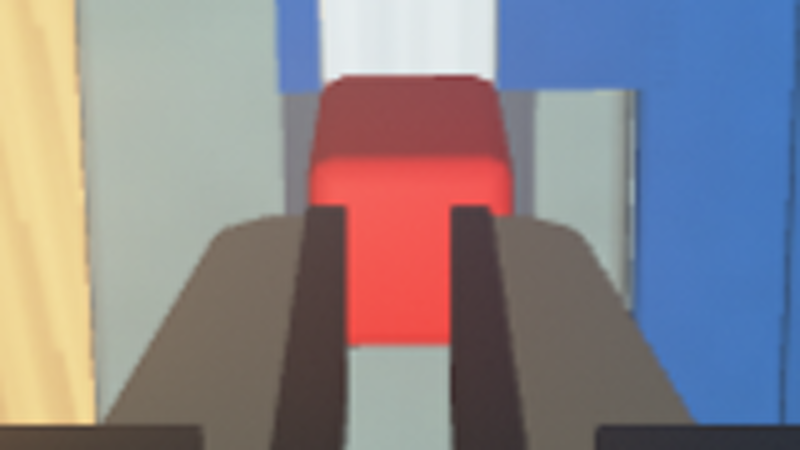

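The pad tips (rows about 251, gap 21 px) sit about 37 mm short of the reported TCP, so they really are at about z = 0.191, above the knob. I open and descend that much further, watching the force.

Request:
{"op": "arm_command", "data": {"motion": [[0, 0, 0, 0, 0, 0, 0.05], [0, 0, 0, 0, 0, 0, 0.05], [0, 0, 0, 0, 0, 0, 0.05], [0, 0, 0, 0, 0, 0, 0.05], [0, 0, 0.012, 0, 0, 0, 0.05]]}}

```text
clock: 4.18
eef_pos: [0.4299, -0.1387, 0.1439]
eef_rot: [179.8, 0.0, 81.8]
ft_force: [0.6, -0.1, -0.9]
grip_width: 0.449
```

Request:
{"op": "arm_command", "data": {"motion": [[0, 0, 0.006, 0, 0, 0, 0.05], [0, 0, 0.012, 0, 0, 0, 0.05], [0, 0, 0.018, 0, 0, 0, 0.05], [0, 0, 0.024, 0, 0, 0, 0.05], [0, 0, 0.024, 0, 0, 0, 0.05]]}}

```text
clock: 4.6
eef_pos: [0.4277, -0.1379, 0.1172]
eef_rot: [-179.9, -0.0, 81.7]
ft_force: [-0.9, -0.4, -0.7]
grip_width: 0.54
```

Run:
```python
from h import *
im,K,W=cam("wrist");o=get_obs();print(o["eef_pos"],o["grip_width"],o["ft_force"])
cv2.imwrite("pics/w7.png",im[:,:,::-1])
im,K,W=cam("scene");cv2.imwrite("pics/s7.png",cv2.resize(im[130:250,200:320],None,fx=5,fy=5,interpolation=cv2.INTER_CUBIC)[:,:,::-1])
```

```text
[ 0.42790969 -0.13803485  0.11776039] 0.5427232904582303 [ 0.07255875  0.32782001 -0.37625502]
```

View pics/w7.png

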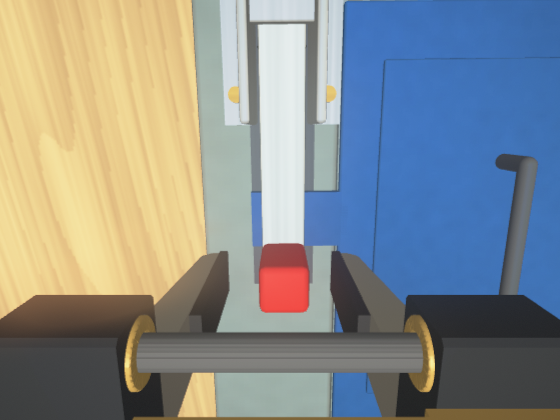

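View pics/s7.png

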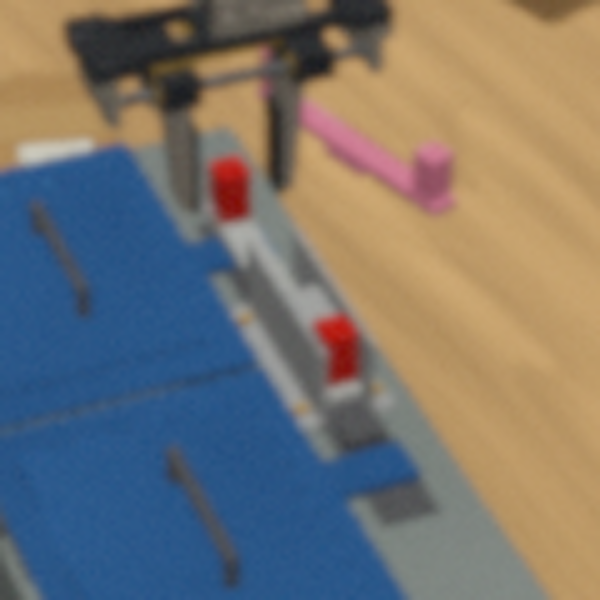

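The fingers now straddle the knob, at (284,275). I go 12 mm lower with a 2 mm sideways trim, then close.

Request:
{"op": "arm_command", "data": {"motion": [[0, 0.001, 0.006, 0, 0, 0, 0.05], [0, 0.002, 0.012, 0, 0, 0, 0.045], [0, 0.002, 0.012, 0, 0, 0, 0.03], [0, 0.002, 0.012, 0, 0, 0, 0.015], [0, 0.002, 0.012, 0, 0, 0, 0.015]], "force": 55}}

```text
clock: 5.12
eef_pos: [0.4304, -0.1385, 0.1064]
eef_rot: [-180.0, -0.0, 81.7]
ft_force: [1.1, 1.3, -0.4]
grip_width: 0.296
```

Request:
{"op": "arm_command", "data": {"motion": [[0, 0, 0, 0, 0, 0, 0.01], [0, 0, 0, 0, 0, 0, 0.01], [0, 0, 0, 0, 0, 0, 0.01], [0, 0, 0, 0, 0, 0, 0.01], [0, 0, 0, 0, 0, 0, 0.01]]}}

```text
clock: 5.53
eef_pos: [0.4304, -0.1385, 0.1065]
eef_rot: [180.0, 0.0, 81.8]
ft_force: [0.6, -0.2, -0.7]
grip_width: 0.236
```

Run:
```python
from h import *
im,K,W=cam("wrist");o=get_obs();print(o["eef_pos"],o["eef_rot"],o["grip_width"],o["ft_force"],o["wrist_torque"])
cv2.imwrite("pics/w8.png",im[:,:,::-1])
```

```text
[ 0.43043368 -0.13850267  0.10647947] [1.79992982e+02 2.82762664e-03 8.17511456e+01] 0.2364551656390888 [-0.446228   -0.9153769   0.19470345] [-0.08306379 -0.00520231 -0.00162145]
```

View pics/w8.png

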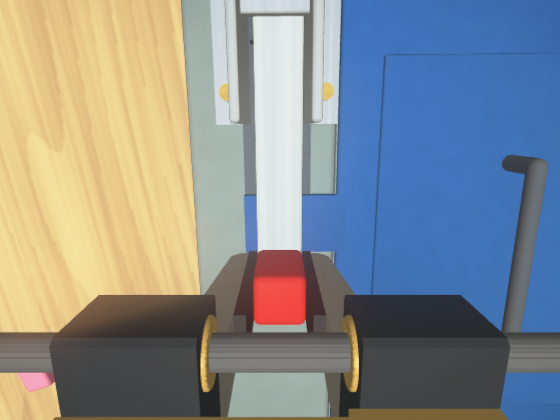

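Gripped: the opening is 21.7 mm. I lift, and measure the guide's end to get the distance to the middle.

Request:
{"op": "arm_command", "data": {"motion": [[0, 0, -0.002, 0, 0, 0, 0.01], [0, 0, -0.004, 0, 0, 0, 0.01], [0, 0, -0.007, 0, 0, 0, 0.01], [0, 0, -0.01, 0, 0, 0, 0.01], [0, 0, -0.012, 0, 0, 0, 0.01]]}}

```text
clock: 6.0
eef_pos: [0.4306, -0.1385, 0.1188]
eef_rot: [180.0, 0.0, 81.8]
ft_force: [-0.6, 0.2, -2.4]
grip_width: 0.235
```

Run:
```python
from h import *
im,K,W=cam("wrist");o=get_obs();print(o["eef_pos"],o["eef_rot"],o["grip_width"],o["ft_force"],o["wrist_torque"])
cv2.imwrite("pics/w9.png",im[:,:,::-1])
im,K,W=cam("scene");cv2.imwrite("pics/s9.png",cv2.resize(im[130:250,200:320],None,fx=5,fy=5,interpolation=cv2.INTER_CUBIC)[:,:,::-1])
```

```text
[ 0.43073753 -0.13858781  0.11909606] [1.79953987e+02 9.18037402e-03 8.17497708e+01] 0.23997172550866253 [ 0.06739169  0.92571527 -1.50645255] [-0.20749017 -0.05823202  0.03022427]
```

View pics/w9.png

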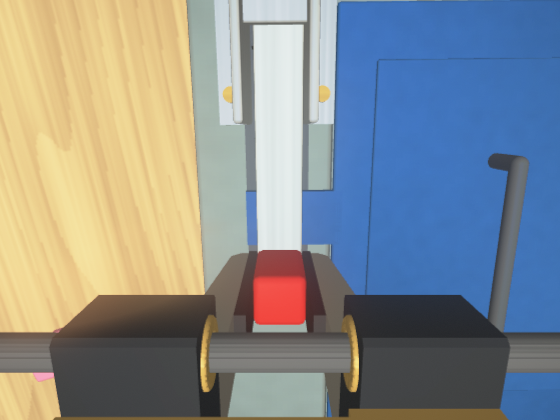

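View pics/s9.png

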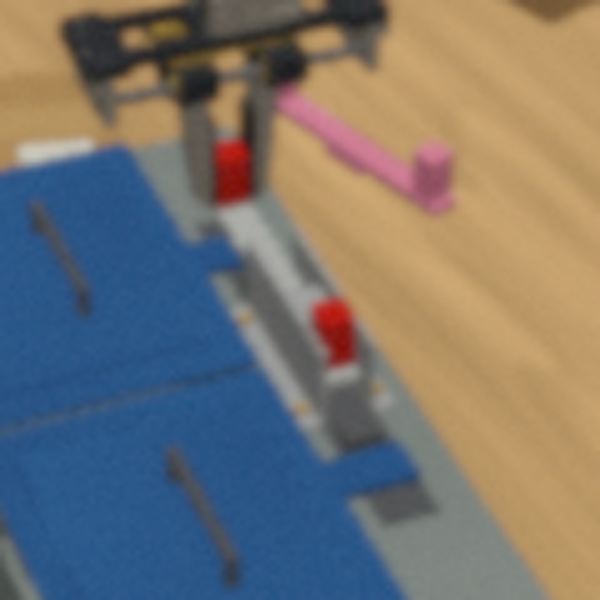

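The bolt came up level: both knobs rose alike in the scene view, and the weight reads about 2.4 N. Now the guide's middle.

Run:
```python
from h import *
im,K,W=cam("wrist");o=get_obs();p=np.array(o["eef_pos"])
cv2.imwrite("pics/w10.png",cv2.resize(im[0:140,200:350],None,fx=4,fy=4,interpolation=cv2.INTER_CUBIC)[:,:,::-1])
u=np.array([np.cos(np.radians(81.8)),np.sin(np.radians(81.8))])
for n,px,z,off in (("cheekL",(237,122),.174,60),("cheekR",(313,122),.174,60),("strap",(275,22),.159,20),("plateL",(232,124),.12,60)):
    q=onplane(K,W,px,z);print(n,q.round(4),"s rel tcp mm",((q-p)[:2]@u*1000).round(1),"mid at",((q-p)[:2]@u*1000+off).round(1),"lat",((q-p)[:2]@np.array([u[1],-u[0]])*1000).round(1))
```

```text
cheekL [ 0.4234 -0.0667  0.174 ] s rel tcp mm 70.1 mid at 130.1 lat -17.3
cheekR [ 0.4532 -0.071   0.174 ] s rel tcp mm 70.1 mid at 130.1 lat 12.7
strap [ 0.4439 -0.0295  0.159 ] s rel tcp mm 109.8 mid at 129.8 lat -2.4
plateL [ 0.4148 -0.0657  0.12  ] s rel tcp mm 69.8 mid at 129.8 lat -26.0
```

View pics/w10.png

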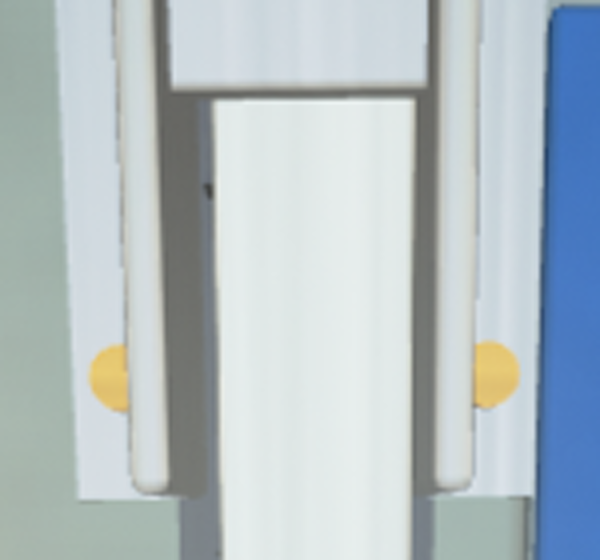

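The guide's middle is 130 mm ahead of the TCP and 2 mm to the -y side of the tool, so I slide 45 mm.

Request:
{"op": "arm_command", "data": {"motion": [[0.003, -0.001, 0, 0, 0, 0, 0.01], [0.008, -0.0015, 0, 0, 0, 0, 0.01], [0.013, -0.0015, 0, 0, 0, 0, 0.01], [0.018, -0.0015, 0, 0, 0, 0, 0.01], [0.023, -0.0015, 0, 0, 0, 0, 0.01]]}}

```text
clock: 6.57
eef_pos: [0.4322, -0.1148, 0.1183]
eef_rot: [-180.0, -0.0, 81.8]
ft_force: [0.1, -0.1, -2.6]
grip_width: 0.235
```

Request:
{"op": "arm_command", "data": {"motion": [[0.005, 0, 0, 0, 0, 0, 0.01], [0.01, 0, 0, 0, 0, 0, 0.01], [0.015, 0, 0, 0, 0, 0, 0.01], [0.02, 0, 0, 0, 0, 0, 0.01], [0.022, 0, 0, 0, 0, 0, 0.01]]}}

```text
clock: 6.98
eef_pos: [0.4355, -0.093, 0.1184]
eef_rot: [-180.0, -0.0, 81.8]
ft_force: [-0.6, 0.5, -2.3]
grip_width: 0.233
```

Run:
```python
from h import *
im,K,W=cam("wrist");o=get_obs();print(o["eef_pos"],o["eef_rot"],o["grip_width"],o["ft_force"],o["wrist_torque"])
cv2.imwrite("pics/w11.png",im[:,:,::-1])
im,K,W=cam("scene");cv2.imwrite("pics/s11.png",cv2.resize(im[130:250,200:320],None,fx=5,fy=5,interpolation=cv2.INTER_CUBIC)[:,:,::-1])
```

```text
[ 0.4354457  -0.09298863  0.11837089] [-1.79997050e+02 -1.01438003e-02  8.17759667e+01] 0.23571852973314833 [-0.32813352  0.56257097 -2.23436748] [-0.22584194 -0.02754433 -0.06868351]
```

View pics/w11.png

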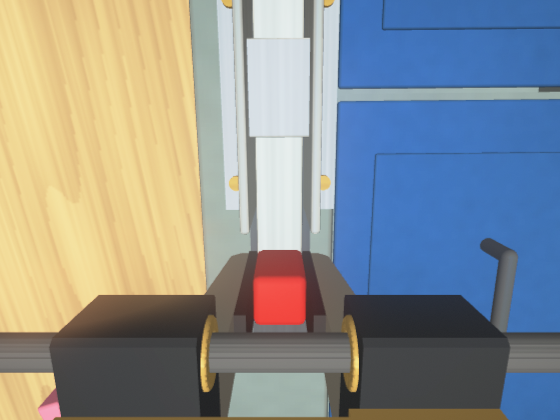

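View pics/s11.png

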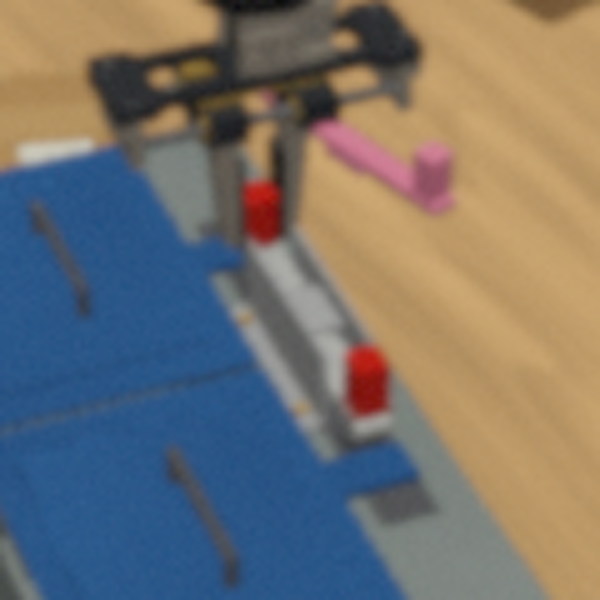

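The bolt is near the middle and both knobs are clear. I set it down (4 mm lower) and open.

Request:
{"op": "arm_command", "data": {"motion": [[0, 0, 0.001, 0, 0, 0, 0.01], [0, 0, 0.002, 0, 0, 0, 0.01], [0, 0, 0.003, 0, 0, 0, 0.01], [0, 0, 0.004, 0, 0, 0, 0.01], [0, 0, 0.004, 0, 0, 0, 0.01]]}}

```text
clock: 7.5
eef_pos: [0.4354, -0.0939, 0.1144]
eef_rot: [-180.0, 0.0, 81.7]
ft_force: [-1.6, 0.5, 0.5]
grip_width: 0.238
```

Request:
{"op": "arm_command", "data": {"motion": [[0, 0, 0, 0, 0, 0, 0.03], [0, 0, 0, 0, 0, 0, 0.05], [0, 0, 0, 0, 0, 0, 0.055], [0, 0, 0, 0, 0, 0, 0.055], [0, 0, -0.01, 0, 0, 0, 0.055]]}}

```text
clock: 7.92
eef_pos: [0.4342, -0.0934, 0.1234]
eef_rot: [-179.8, -0.0, 81.7]
ft_force: [-1.4, 0.0, -0.5]
grip_width: 0.574
```

Request:
{"op": "arm_command", "data": {"motion": [[0, 0, -0.02, 0, 0, 0, 0.055], [0, 0, -0.04, 0, 0, 0, 0.055], [0, 0, -0.07, 0, 0, 0, 0.055], [0, 0, -0.09, 0, 0, 0, 0.055], [0.02, 0, -0.09, 0, 0, 0, 0.055]]}}

```text
clock: 8.33
eef_pos: [0.4408, -0.0759, 0.2194]
eef_rot: [179.6, 0.1, 81.7]
ft_force: [0.4, -0.2, 0.9]
grip_width: 0.6
```

Run:
```python
from h import *
im,K,W=cam("wrist");o=get_obs();p=np.array(o["eef_pos"]);print(p,o["eef_rot"],o["grip_width"],o["ft_force"])
r=red(im)[0];print(r)
for a in r: print(onplane(K,W,a[1],.184))
cv2.imwrite("pics/w12.png",im[:,:,::-1])
im,K,W=cam("scene");cv2.imwrite("pics/s12.png",cv2.resize(im[130:250,200:320],None,fx=5,fy=5,interpolation=cv2.INTER_CUBIC)[:,:,::-1])
```

```text
[ 0.44018614 -0.07218194  0.21748389] [ 1.79710585e+02 -8.21232823e-02  8.16212001e+01] 0.5972953661780416 [-0.03306483  0.78176936 -0.65432154]
[([255, 0, 35, 18, 577], [272.3, 8.1]), ([260, 243, 31, 28, 839], [274.8, 256.5])]
[0.45573583 0.05952011 0.184     ]
[ 0.43449874 -0.09356467  0.184     ]
```

View pics/w12.png

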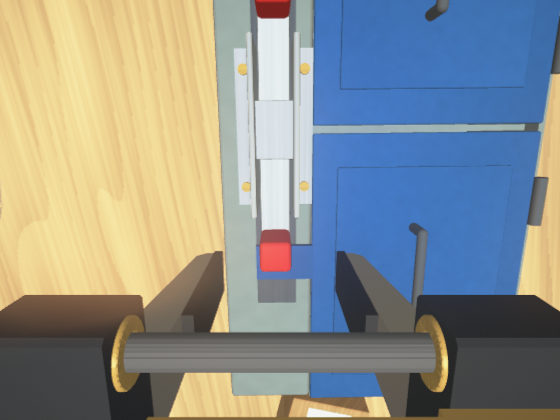

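View pics/s12.png

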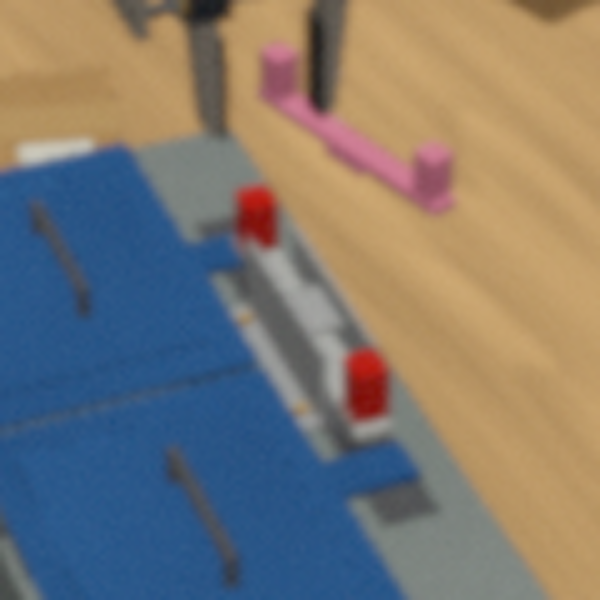

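The bolt rests flat at the middle, with the right knob at (275,250) in the wrist view. I move to the left knob at about (0.4586, 0.0747).

Request:
{"op": "arm_command", "data": {"motion": [[0.03, 0, 0, 0, 0, 0, 0.055], [0.06, -0.001, 0, 0, 0, 0, 0.055], [0.095, -0.002, 0, 0, 0, 0, 0.055], [0.13, -0.002, 0, 0, 0, 0, 0.055], [0.146, -0.002, 0, 0, 0, 0, 0.055]]}}

```text
clock: 8.85
eef_pos: [0.4571, 0.0734, 0.2143]
eef_rot: [-180.0, -0.0, 81.8]
ft_force: [-0.3, -0.3, 0.3]
grip_width: 0.599
```

Run:
```python
from h import *
im,K,W=cam("wrist");o=get_obs();p=np.array(o["eef_pos"]);print(p,o["eef_rot"],o["grip_width"],o["ft_force"])
r=red(im)[0];print(r)
for a in r:
  q=onplane(K,W,a[1],.181);print(q,delta([q[0],q[1],.114],81.8))
cv2.imwrite("pics/w13.png",im[:,:,::-1])
```

```text
[0.45745169 0.07446332 0.21427115] [-1.79969770e+02 -7.35512837e-02  8.18749427e+01] 0.5971497335668426 [ 0.23167587  0.79443837 -0.18448015]
[([266, 216, 32, 30, 923], [281.3, 230.4]), ([270, 399, 25, 18, 438], [281.9, 407.7])]
[0.45777778 0.0743151  0.181     ] (array([-0.0002,  0.0004,  0.1003]), array([-0.0005, -0.0013,  0.0013]))
[ 0.43856518 -0.06497428  0.181     ] (array([-0.1408,  0.0011,  0.1001]), array([-0.0005, -0.0013,  0.0013]))
```

View pics/w13.png

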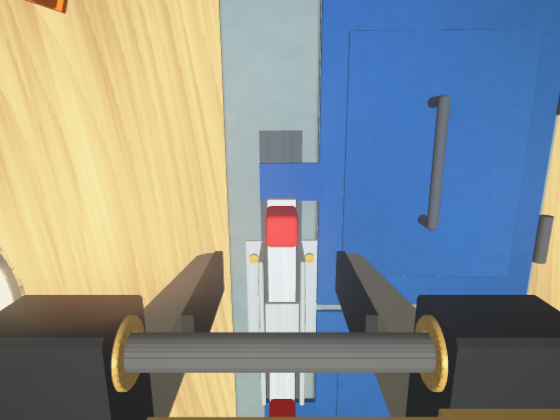

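Request:
{"op": "arm_command", "data": {"motion": [[0, 0, 0.03, 0, 0, 0, 0.055], [0, 0, 0.055, 0, 0, 0, 0.055], [0, 0, 0.075, 0, 0, 0, 0.055], [0, 0, 0.09, 0, 0, 0, 0.055], [0, 0, 0.1, 0, 0, 0, 0.05]]}}

```text
clock: 9.32
eef_pos: [0.4558, 0.0699, 0.1126]
eef_rot: [-179.8, 0.1, 81.8]
ft_force: [-0.0, -0.4, -0.4]
grip_width: 0.554
```

Request:
{"op": "arm_command", "data": {"motion": [[0, 0, 0, 0, 0, 0, 0.04], [0, 0, 0, 0, 0, 0, 0.025], [0, 0, 0, 0, 0, 0, 0.01], [0, 0, 0, 0, 0, 0, 0.01], [0, 0, 0, 0, 0, 0, 0.01]], "force": 55}}

```text
clock: 9.73
eef_pos: [0.458, 0.0709, 0.1153]
eef_rot: [179.9, -0.0, 81.8]
ft_force: [0.3, -0.0, 1.9]
grip_width: 0.236
```

Request:
{"op": "arm_command", "data": {"motion": [[0, 0, 0, 0, 0, 0, 0.01], [0, 0, 0, 0, 0, 0, 0.01], [0, 0, 0, 0, 0, 0, 0.01], [0, 0, 0, 0, 0, 0, 0.01], [0, 0, 0, 0, 0, 0, 0.01]]}}

```text
clock: 10.15
eef_pos: [0.458, 0.071, 0.1151]
eef_rot: [179.9, -0.0, 81.8]
ft_force: [0.2, 1.2, 6.3]
grip_width: 0.234
```

Run:
```python
from h import *
im,K,W=cam("wrist");o=get_obs();p=np.array(o["eef_pos"]);print(p,o["eef_rot"],o["grip_width"],o["ft_force"],o["wrist_torque"])
cv2.imwrite("pics/w14.png",im[:,:,::-1])
```

```text
[0.45796368 0.07101018 0.11509476] [ 1.79914775e+02 -2.31825375e-02  8.17609887e+01] 0.23496494994979886 [0.09624514 1.49525814 6.67260352] [-0.3576894  -0.05239407  0.02487743]
```

View pics/w14.png

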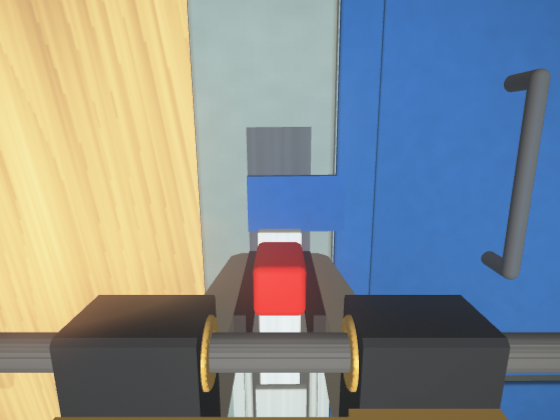

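Gripped: the opening is 21.6 mm and the tool presses down lightly, about 6 N. I ease up 2 mm and draw the first 36 mm.

Request:
{"op": "arm_command", "data": {"motion": [[0, 0, -0.001, 0, 0, 0, 0.01], [0, 0, -0.002, 0, 0, 0, 0.01], [0.005, 0, -0.002, 0, 0, 0, 0.01], [0.01, 0, -0.002, 0, 0, 0, 0.01], [0.015, 0, -0.002, 0, 0, 0, 0.01]]}}

```text
clock: 10.62
eef_pos: [0.4591, 0.0862, 0.1161]
eef_rot: [-180.0, -0.0, 81.7]
ft_force: [0.0, -0.8, -2.5]
grip_width: 0.236
```

Request:
{"op": "arm_command", "data": {"motion": [[0.005, 0, 0, 0, 0, 0, 0.01], [0.01, 0, 0, 0, 0, 0, 0.01], [0.015, 0, 0, 0, 0, 0, 0.01], [0.02, 0, 0, 0, 0, 0, 0.01], [0.021, 0, 0, 0, 0, 0, 0.01]]}}

```text
clock: 11.03
eef_pos: [0.4625, 0.1073, 0.1164]
eef_rot: [180.0, -0.0, 81.8]
ft_force: [0.4, -0.6, -2.3]
grip_width: 0.237
```

Run:
```python
from h import *
im,K,W=cam("wrist");o=get_obs();p=np.array(o["eef_pos"]);print(p,o["eef_rot"],o["grip_width"],o["ft_force"],o["wrist_torque"])
cv2.imwrite("pics/w15.png",im[:,:,::-1])
im,K,W=cam("scene");cv2.imwrite("pics/s15.png",cv2.resize(im[130:250,200:320],None,fx=5,fy=5,interpolation=cv2.INTER_CUBIC)[:,:,::-1])
```

```text
[0.46246245 0.10714115 0.11636287] [-1.79999825e+02 -8.44435613e-03  8.17831261e+01] 0.23494162646962918 [-0.20157449 -0.18076491 -2.6109006 ] [ 0.15874011 -0.04960881  0.02774167]
```

View pics/s15.png

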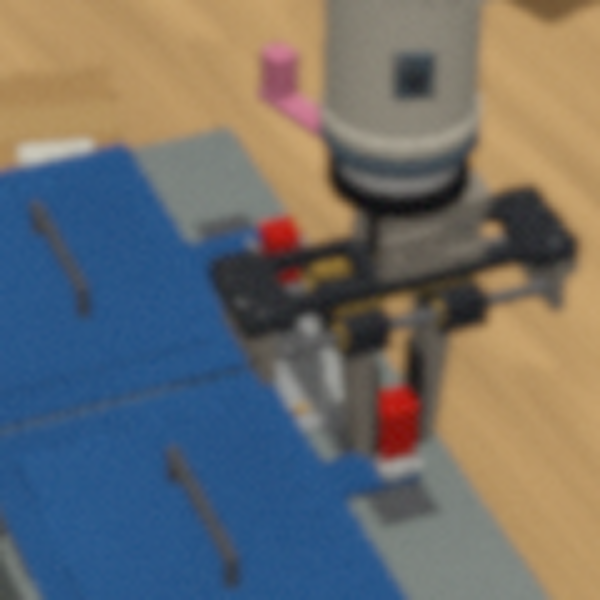

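View pics/w15.png

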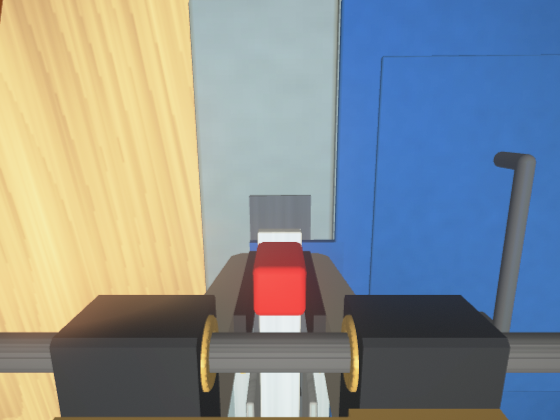

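The bolt is carried (2.5 N) at about +36. I start the touch search, lowering to a light downward bias and then advancing in small steps.

Request:
{"op": "arm_command", "data": {"motion": [[0.001, 0, 0.001, 0, 0, 0, 0.01], [0.002, 0, 0.002, 0, 0, 0, 0.01], [0.002, 0, 0.003, 0, 0, 0, 0.01], [0.002, 0, 0.003, 0, 0, 0, 0.01], [0.002, 0, 0.003, 0, 0, 0, 0.01]]}}

```text
clock: 11.55
eef_pos: [0.4631, 0.1082, 0.114]
eef_rot: [180.0, 0.0, 81.7]
ft_force: [-1.0, -1.6, 5.8]
grip_width: 0.235
```

Request:
{"op": "arm_command", "data": {"motion": [[0.0005, 0, 0, 0, 0, 0, 0.01], [0.001, 0, 0, 0, 0, 0, 0.01], [0.0015, 0, 0, 0, 0, 0, 0.01], [0.002, 0, 0, 0, 0, 0, 0.01], [0.002, 0, 0, 0, 0, 0, 0.01]]}}

```text
clock: 11.97
eef_pos: [0.4633, 0.1098, 0.1138]
eef_rot: [180.0, 0.1, 81.8]
ft_force: [-1.0, -3.7, 4.8]
grip_width: 0.235
```

Request:
{"op": "arm_command", "data": {"motion": [[0.0005, 0, 0, 0, 0, 0, 0.01], [0.001, 0, 0, 0, 0, 0, 0.01], [0.0015, 0, 0, 0, 0, 0, 0.01], [0.002, 0, 0, 0, 0, 0, 0.01], [0.002, 0, 0, 0, 0, 0, 0.01]]}}

```text
clock: 12.38
eef_pos: [0.4636, 0.1118, 0.1138]
eef_rot: [180.0, 0.1, 81.8]
ft_force: [-0.6, -4.2, 5.4]
grip_width: 0.239
```

Request:
{"op": "arm_command", "data": {"motion": [[0.0005, 0, 0, 0, 0, 0, 0.01], [0.001, 0, 0, 0, 0, 0, 0.01], [0.0015, 0, 0, 0, 0, 0, 0.01], [0.002, 0, 0, 0, 0, 0, 0.01], [0.002, 0, 0, 0, 0, 0, 0.01]]}}

```text
clock: 12.8
eef_pos: [0.4638, 0.1139, 0.1137]
eef_rot: [180.0, 0.0, 81.8]
ft_force: [-1.8, -3.1, 5.5]
grip_width: 0.237
```

Request:
{"op": "arm_command", "data": {"motion": [[0.0005, 0, 0, 0, 0, 0, 0.01], [0.001, 0, 0, 0, 0, 0, 0.01], [0.0015, 0, 0, 0, 0, 0, 0.01], [0.0015, 0, 0, 0, 0, 0, 0.01], [0.0015, 0, 0, 0, 0, 0, 0.01]]}}

```text
clock: 13.22
eef_pos: [0.464, 0.1154, 0.1137]
eef_rot: [180.0, 0.0, 81.8]
ft_force: [-1.3, -4.1, 5.7]
grip_width: 0.233
```

Run:
```python
from h import *
im,K,W=cam("wrist");o=get_obs();p=np.array(o["eef_pos"]);print(p,o["eef_rot"],o["grip_width"],o["ft_force"],o["wrist_torque"])
cv2.imwrite("pics/w16.png",im[:,:,::-1])
im,K,W=cam("scene");cv2.imwrite("pics/s16.png",cv2.resize(im[130:250,200:320],None,fx=5,fy=5,interpolation=cv2.INTER_CUBIC)[:,:,::-1])
```

```text
[0.46404344 0.11537825 0.11372313] [1.79961498e+02 4.25657775e-02 8.17666983e+01] 0.23756878365794992 [-0.69313847 -3.25563011  5.43759144] [-1.32617141  0.18099335 -0.08149857]
```

View pics/s16.png

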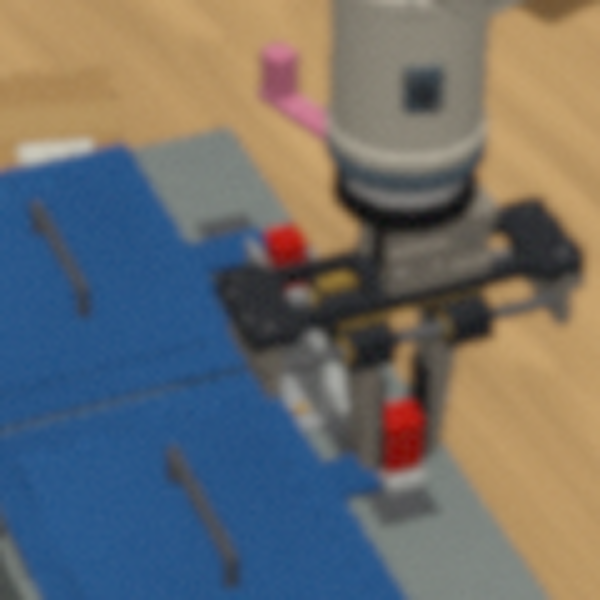

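Request:
{"op": "arm_command", "data": {"motion": [[0.0005, 0, 0, 0, 0, 0, 0.01], [0.001, 0, 0, 0, 0, 0, 0.01], [0.0015, 0, 0, 0, 0, 0, 0.01], [0.0015, 0, 0, 0, 0, 0, 0.01], [0.0015, 0, 0, 0, 0, 0, 0.01]]}}

```text
clock: 13.73
eef_pos: [0.4642, 0.117, 0.1137]
eef_rot: [180.0, 0.0, 81.8]
ft_force: [-1.6, -3.2, 5.7]
grip_width: 0.23
```

Request:
{"op": "arm_command", "data": {"motion": [[0.0005, 0, 0, 0, 0, 0, 0.01], [0.001, 0, 0, 0, 0, 0, 0.01], [0.0015, 0, 0, 0, 0, 0, 0.01], [0.0015, 0, 0, 0, 0, 0, 0.01], [0.0015, 0, 0, 0, 0, 0, 0.01]]}}

```text
clock: 14.15
eef_pos: [0.4644, 0.1187, 0.1135]
eef_rot: [180.0, 0.0, 81.8]
ft_force: [-0.5, -3.6, 4.0]
grip_width: 0.235
```

Request:
{"op": "arm_command", "data": {"motion": [[0.0005, 0, 0, 0, 0, 0, 0.01], [0.001, 0, 0, 0, 0, 0, 0.01], [0.001, 0, 0, 0, 0, 0, 0.01], [0.001, 0, 0, 0, 0, 0, 0.01], [0.001, 0, 0, 0, 0, 0, 0.01]]}}

```text
clock: 14.57
eef_pos: [0.4641, 0.1202, 0.1131]
eef_rot: [-180.0, -0.0, 81.7]
ft_force: [1.3, -0.3, -2.7]
grip_width: 0.237
```

Request:
{"op": "arm_command", "data": {"motion": [[0.0005, 0, 0, 0, 0, 0, 0.01], [0.001, 0, 0, 0, 0, 0, 0.01], [0.001, 0, 0, 0, 0, 0, 0.01], [0.001, 0, 0, 0, 0, 0, 0.01], [0.001, 0, 0, 0, 0, 0, 0.01]]}}

```text
clock: 14.98
eef_pos: [0.4644, 0.1209, 0.1134]
eef_rot: [-180.0, -0.0, 81.7]
ft_force: [0.2, -0.5, -2.4]
grip_width: 0.233
```

The vertical force flipped to -2.6 N, the bolt's hanging weight, so the tooth is over the notch. I add 0.5 mm more and lower.

Request:
{"op": "arm_command", "data": {"motion": [[0.0005, 0, 0.001, 0, 0, 0, 0.01], [0.0005, 0, 0.002, 0, 0, 0, 0.01], [0.0005, 0, 0.003, 0, 0, 0, 0.01], [0.0005, 0, 0.004, 0, 0, 0, 0.01], [0.0005, 0, 0.004, 0, 0, 0, 0.01]]}}

```text
clock: 15.4
eef_pos: [0.4644, 0.1213, 0.1091]
eef_rot: [-180.0, 0.0, 81.7]
ft_force: [0.1, -0.0, -2.9]
grip_width: 0.237
```

Request:
{"op": "arm_command", "data": {"motion": [[0, 0, 0.001, 0, 0, 0, 0.01], [0, 0, 0.0015, 0, 0, 0, 0.01], [0, 0, 0.002, 0, 0, 0, 0.01], [0, 0, 0.0025, 0, 0, 0, 0.01], [0, 0, 0.003, 0, 0, 0, 0.01]]}}

```text
clock: 15.82
eef_pos: [0.4646, 0.1215, 0.1068]
eef_rot: [180.0, -0.0, 81.7]
ft_force: [-2.8, 1.0, 9.1]
grip_width: 0.233
```

Run:
```python
from h import *
im,K,W=cam("wrist");o=get_obs();p=np.array(o["eef_pos"]);print(p,o["eef_rot"],o["grip_width"],o["ft_force"],o["wrist_torque"])
cv2.imwrite("pics/w17.png",im[:,:,::-1])
im,K,W=cam("scene");cv2.imwrite("pics/s17.png",cv2.resize(im[130:250,200:320],None,fx=5,fy=5,interpolation=cv2.INTER_CUBIC)[:,:,::-1])
```

```text
[0.46462086 0.12144881 0.10684698] [ 1.79996840e+02 -7.60484505e-03  8.17481768e+01] 0.2325126442008331 [-2.35473798 -0.21279202  5.75508694] [-0.12437623  0.40658573  0.0344251 ]
```

View pics/s17.png

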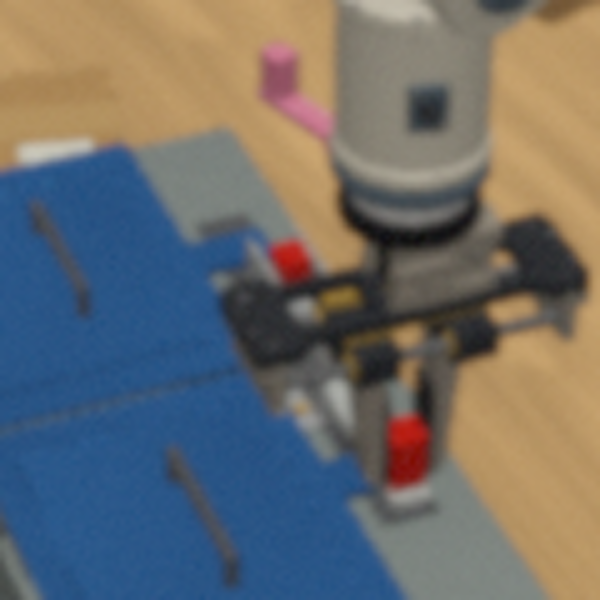

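It dropped about 8 mm (0.1151 to 0.1068 at similar contact force). I release and back off upward, then look.

Request:
{"op": "arm_command", "data": {"motion": [[0, 0, -0.0005, 0, 0, 0, 0.02], [0, 0, -0.0005, 0, 0, 0, 0.04], [0, 0, -0.0005, 0, 0, 0, 0.055], [0, 0, -0.0005, 0, 0, 0, 0.055], [0, 0, -0.0005, 0, 0, 0, 0.055]]}}

```text
clock: 16.33
eef_pos: [0.4646, 0.1213, 0.1069]
eef_rot: [180.0, 0.0, 81.8]
ft_force: [0.4, 1.3, 0.1]
grip_width: 0.5
```

Request:
{"op": "arm_command", "data": {"motion": [[0, 0, -0.01, 0, 0, 0, 0.055], [0, 0, -0.03, 0, 0, 0, 0.055], [0, 0, -0.06, 0, 0, 0, 0.055], [0, 0, -0.09, 0, 0, 0, 0.055], [0, 0, -0.12, 0, 0, 0, 0.055]]}}

```text
clock: 16.75
eef_pos: [0.4642, 0.1212, 0.2289]
eef_rot: [-180.0, 0.0, 81.7]
ft_force: [0.2, 1.1, -0.2]
grip_width: 0.597
```

Request:
{"op": "arm_command", "data": {"motion": [[-0.02, -0.03, -0.02, 0, 0, 0, 0.055], [-0.04, -0.06, -0.02, 0, 0, 0, 0.055], [-0.06, -0.09, -0.02, 0, 0, 0, 0.055], [-0.06, -0.12, -0.02, 0, 0, 0, 0.055], [-0.06, -0.12, -0.02, 0, 0, 0, 0.055]]}}

```text
clock: 17.17
eef_pos: [0.3326, 0.0785, 0.2472]
eef_rot: [-179.9, -0.0, 81.7]
ft_force: [0.8, 0.4, 0.3]
grip_width: 0.6
```

Run:
```python
from h import *
o=get_obs();print(o["eef_pos"],o["ft_force"])
for n,(x0,y0,x1,y1) in {"scene":(200,130,320,250),"top":(200,110,400,250)}.items():
    im,K,W=cam(n);r=[a for a in red(im)[0] if x0<a[1][0]<x1 and y0<a[1][1]<y1];print(n,r)
    s=min(800/(x1-x0),600/(y1-y0));cv2.imwrite(f"pics/{n}18.png",cv2.resize(im[y0:y1,x0:x1],None,fx=s,fy=s,interpolation=cv2.INTER_CUBIC)[:,:,::-1])
im,K,W=cam("wrist");cv2.imwrite("pics/w18.png",im[:,:,::-1]);print(red(im)[0])
```

```text
[0.33260516 0.0785346  0.2472091 ] [0.79087328 0.4072224  0.33616502]
scene [([254, 179, 8, 8, 43], [258.0, 182.2]), ([277, 213, 8, 14, 89], [280.3, 219.5])]
top [([245, 190, 7, 7, 42], [247.8, 193.1]), ([300, 198, 6, 7, 36], [302.5, 200.5])]
[([426, 120, 31, 30, 826], [441.4, 134.8])]
```

View pics/scene18.png

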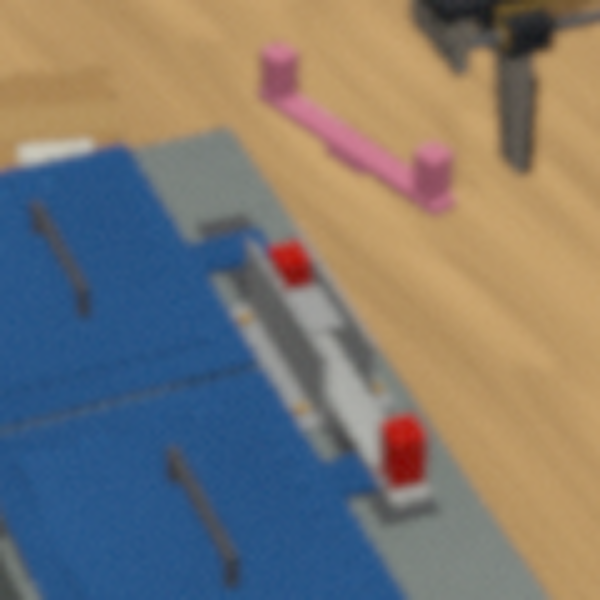

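View pics/w18.png

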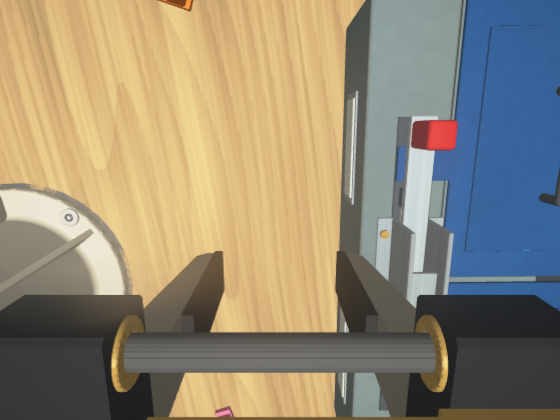

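View pics/top18.png

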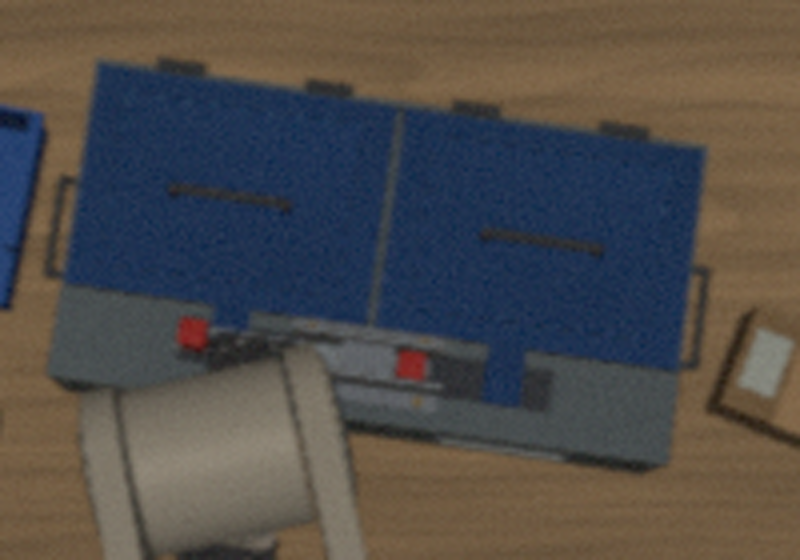

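The left tongue is now barred and the right one is free. I check that it lies level and fully down, using heights of both knob tops from a second wrist view.

Request:
{"op": "arm_command", "data": {"motion": [[-0.03, 0.01, 0, 0, 0, 0, 0.055], [-0.06, 0.02, 0, 0, 0, 0, 0.055], [-0.09, 0.03, 0, 0, 0, 0, 0.055], [-0.09, 0.03, 0, 0, 0, 0, 0.055], [-0.09, 0.03, 0, 0, 0, 0, 0.055]]}}

```text
clock: 17.73
eef_pos: [0.3551, -0.0155, 0.247]
eef_rot: [-180.0, 0.0, 81.5]
ft_force: [-0.2, -0.1, 0.2]
grip_width: 0.597
```

Run:
```python
from h import *
im,K,W=cam("wrist");o=get_obs();print(o["eef_pos"],o["ft_force"])
r=red(im)[0];print(r)
cv2.imwrite("pics/w19.png",im[:,:,::-1])
x0,y0=r[-1][0][0]-60,max(0,r[-1][0][1]-40);cv2.imwrite("pics/w19z.png",cv2.resize(im[:300,300:560],None,fx=2,fy=2,interpolation=cv2.INTER_CUBIC)[:,:,::-1])
np.savez("w19.npz",K=K,W=W)
```

```text
[ 0.35474686 -0.01455942  0.24688089] [0.42349422 0.4594466  1.17521329]
[([381, 0, 45, 26, 984], [400.7, 11.4]), ([378, 224, 29, 26, 698], [392.2, 236.6])]
```

View pics/w19z.png

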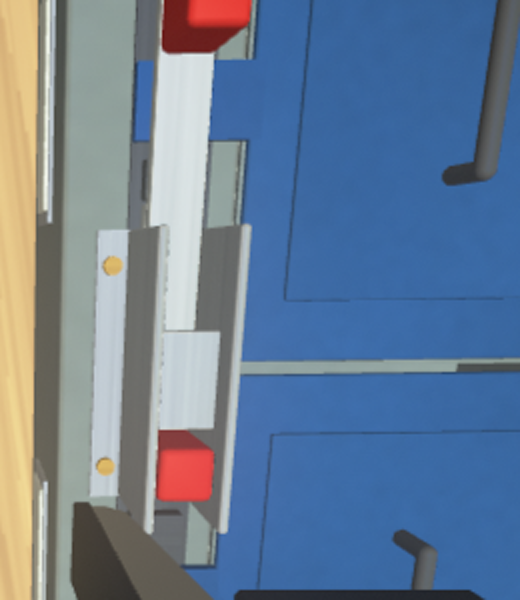

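Request:
{"op": "arm_command", "data": {"motion": [[0.01, 0, 0, 0, 0, 0, 0.09], [0.02, 0, 0, 0, 0, 0, 0.09], [0.025, 0, 0, 0, 0, 0, 0.09], [0.025, 0, 0, 0, 0, 0, 0.09], [0.025, 0, 0, 0, 0, 0, 0.09]]}}

```text
clock: 18.2
eef_pos: [0.3576, 0.0112, 0.2469]
eef_rot: [-180.0, 0.0, 81.9]
ft_force: [-0.1, -0.1, -0.4]
grip_width: 0.937
```

Run:
```python
from h import *
cam("wrist");im,K,W=cam("wrist");o=get_obs();print(o["eef_pos"],o["ft_force"]);print(red(im)[0])
cv2.imwrite("pics/w20.png",im[:,:,::-1]);np.savez("w20.npz",K=K,W=W)
```

```text
[0.35750613 0.01070176 0.2468703 ] [0.18845968 0.77537346 0.91778585]
[([382, 23, 44, 40, 1509], [403.6, 42.6]), ([402, 257, 4, 3, 7], [403.3, 258.0])]
```

Request:
{"op": "arm_command", "data": {"motion": [[0, 0.025, 0, 0, 0, 0, 0.09], [0, 0.05, 0, 0, 0, 0, 0.09], [0, 0.075, 0, 0, 0, 0, 0.09], [0, 0.09, 0, 0, 0, 0, 0.09], [0, 0.09, 0, 0, 0, 0, 0.09]]}}

```text
clock: 18.72
eef_pos: [0.4491, -0.003, 0.2468]
eef_rot: [180.0, 0.0, 81.7]
ft_force: [0.3, -0.3, 0.0]
grip_width: 0.979
```

Run:
```python
from h import *
cam("wrist");im,K,W=cam("wrist");o=get_obs();print(o["eef_pos"],o["ft_force"]);print(red(im)[0])
cv2.imwrite("pics/w21.png",im[:,:,::-1]);np.savez("w21.npz",K=K,W=W)
```

```text
[ 0.44610797 -0.0026275   0.24647107] [-0.05369811 -1.08793194 -0.47197926]
[([263, 21, 31, 41, 1218], [278.1, 40.7]), ([266, 257, 26, 24, 618], [278.5, 268.5])]
```

View pics/w20.png

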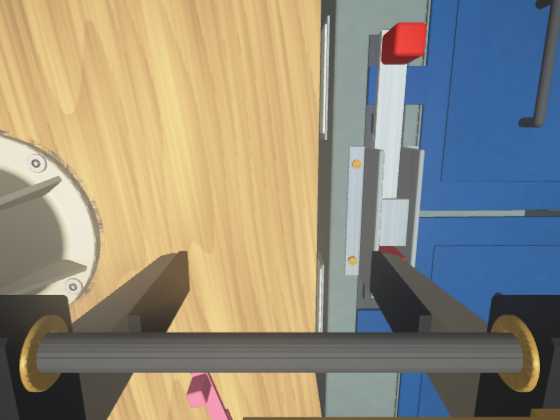

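View pics/w21.png

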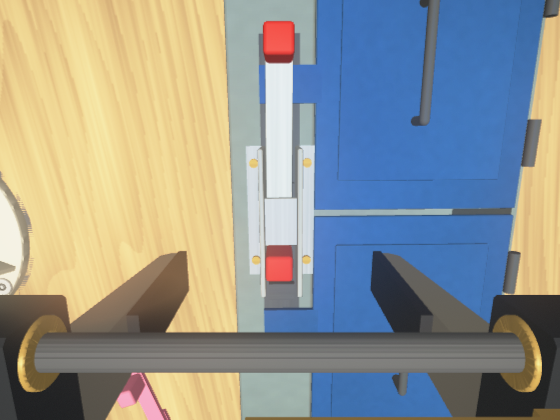

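Run:
```python
from h import *
d=np.load("w21.npz");K,W=d["K"],d["W"]
a=np.radians(-8.2);ux=np.array([np.cos(a),np.sin(a),0]);uy=np.array([-np.sin(a),np.cos(a),0])
# left/right knob top face centre via plane z, from top-face estimates
im=cv2.imread("pics/w21.png")[:,:,::-1];h=cv2.cvtColor(im,cv2.COLOR_RGB2HSV)
for nm,(x0,y0,x1,y1) in {"L":(255,15,302,70),"R":(258,235,300,290)}.items():
    print(nm,"row V profile col278",[(r,im[r,278].tolist()) for r in range(y0,y1,2)])
    for r in ((30,45) if nm=="L" else (258,268,276)):
        g=im[r,x0:x1,0].astype(int)-im[r,x0:x1,1]; 
        print(r,g.tolist())
cv2.imwrite("pics/w21z.png",cv2.resize(im[0:300,230:330],None,fx=2,fy=2)[:,:,::-1])
for nm in ("w20","w21"):
    d=np.load(nm+".npz");K,W=d["K"],d["W"]
    for z in (.168,.176,.184):
        c0=np.array([.4646+.0035*.14,.1213+.0033,0])
        for s in (0,-.17):
            c=c0+uy*s;c[2]=z
            P=[proj(K,W,c+ux*i*.011+uy*j*.011).round(1).tolist() for i,j in((-1,1),(1,1),(1,-1),(-1,-1))]
            print(nm,z,s,P)
```

```text
L row V profile col278 [(15, [158, 176, 174]), (17, [159, 177, 173]), (19, [160, 178, 175]), (21, [205, 77, 72]), (23, [241, 73, 65]), (25, [245, 82, 73]), (27, [245, 83, 74]), (29, [245, 84, 75]), (31, [245, 85, 76]), (33, [245, 86, 77]), (35, [245, 88, 79]), (37, [245, 88, 78]), (39, [245, 89, 80]), (41, [246, 90, 81]), (43, [246, 92, 82]), (45, [246, 92, 83]), (47, [246, 93, 84]), (49, [246, 94, 84]), (51, [240, 80, 73]), (53, [215, 61, 57]), (55, [131, 48, 46]), (57, [124, 47, 47]), (59, [124, 48, 48]), (61, [124, 49, 49]), (63, [193, 172, 175]), (65, [229, 235, 238]), (67, [228, 235, 238]), (69, [228, 235, 238])]
30 [-18, -18, -17, -18, -17, -18, -18, 1, 132, 166, 168, 164, 159, 159, 159, 160, 160, 160, 161, 160, 161, 160, 161, 161, 161, 161, 162, 162, 162, 162, 162, 162, 163, 162, 163, 163, 168, 168, 157, 54, -18, -17, -18, -18, -18, -18, -17]
45 [-17, -17, -17, -15, -5, -5, -4, 12, 110, 167, 166, 159, 153, 154, 154, 153, 153, 153, 154, 154, 154, 154, 154, 154, 153, 153, 153, 154, 153, 154, 154, 154, 155, 155, 155, 156, 163, 167, 155, 55, -5, -5, -5, -5, -8, -14, -17]
R row V p
[... 1456 characters left out ...]
2]]
w20 0.176 -0.17 [[380.5, 256.9], [408.3, 257.0], [405.9, 282.8], [378.6, 282.7]]
w20 0.184 0 [[401.3, 16.9], [434.7, 17.0], [431.3, 53.0], [398.6, 53.0]]
w20 0.184 -0.17 [[383.2, 260.4], [411.8, 260.5], [409.3, 286.9], [381.3, 286.9]]
w21 0.168 0 [[264.2, 22.0], [295.6, 22.0], [295.3, 55.9], [264.5, 55.9]]
w21 0.168 -0.17 [[266.4, 252.5], [293.5, 252.5], [293.3, 277.8], [266.6, 277.8]]
w21 0.176 0 [[263.7, 18.8], [296.1, 18.7], [295.8, 53.7], [264.0, 53.7]]
w21 0.176 -0.17 [[266.0, 255.8], [293.8, 255.9], [293.6, 281.7], [266.3, 281.7]]
w21 0.184 0 [[263.2, 15.3], [296.6, 15.3], [296.3, 51.4], [263.5, 51.4]]
w21 0.184 -0.17 [[265.6, 259.3], [294.2, 259.3], [294.0, 285.9], [265.9, 285.8]]
```

In the straight-down view the left knob's top spans rows 20.5–54 and the right's 256.3–281.5. For both tops at the home height of 0.176 m I predict 19–54 and 256–282; if raised 8 mm, 15–51 and 259–286. So the bolt is down and level. Last check is the bystanders, then I hand in.

Run:
```python
from h import *
for n in ("scene","top"):
    im,_,_=cam(n);a=cv2.imread(f"pics/{n}0.png")[:,:,::-1]
    d=cv2.absdiff(cv2.GaussianBlur(a,(5,5),0),cv2.GaussianBlur(im,(5,5),0)).max(2)
    R_={"scene":{"bin":(240,285,318,350),"can":(322,255,355,308),"box":(195,150,232,164)},"top":{"bin":(168,128,214,190),"can":(174,200,202,226),"box":(378,182,428,228)}}[n]
    for k,(x0,y0,x1,y1) in R_.items(): print(n,k,d[y0:y1,x0:x1].max(),d[y0:y1,x0:x1].mean().round(1))
o=get_obs();print(o["clock"],o["ft_force"],np.abs(o["qd"]).max());arm.finish_job()
```

```text
scene bin 4 0.9
scene can 3 0.8
scene box 2 0.7
top bin 6 3.3
top can 6 2.9
top box 6 3.6
18.9167 [-0.08348155  0.26026179  0.15928726] 0.6035503686746971
the job is handed in; nothing more can be done
```

The bolt is thrown from the right notch to the left one and now bars the left lid. The job was handed in at 18.9 s.

**What I did:** I lifted the bolt level by the right knob, slid it about 45 mm and set it down at the middle. I then took the left knob and drew it on with a light downward press. At about +48 mm the press gave way to the bolt's own hanging weight, so I lowered it about 8 mm into the notch and let go.

**Last checks:**
- **Bolt:** In the final wrist view both knob tops matched their home height to within 2 pixels. The bolt is down and level to about 2 mm. The left tongue is covered and the right one is free.
- **Bystanders:** The bin, the box and the can showed no change in the scene and top pictures.
- **Arm:** It was clear of everything, reading almost no force.

**What disagreed:** My first grip closed on air above the knob. By the pictures, the fingertips sit about 37 mm short of the reported TCP. I corrected for that and both later grips held. The largest force I read was about 9 N, when the bolt seated.

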